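# Loosen the knurled clamp wheel

### The job

Loosen the harmonica clamp: with a closed fingertip against the outside of the black knurled wheel, roll it counter-clockwise (seen from above) without pinching it, until its white mark has come round to the red pointer for the second time; stop there with the mark lined up with the pointer. Press only gently, and leave the harmonica in the clamp and everything else on the desk where it is.

Things in the scene. Friction and masses are not known exactly. Their poses are not given: they have to be found in the camera images.
- clamp_jig: fixed clamp jig: aluminium base plate 90 x 176 x 10 mm, two steel posts at y = +-75 mm carrying a grey bridge (30 mm wide along x, 172 mm along y, top at z = 74 mm). Origin under the centre of the base on the desk, straight below the wheel's axis; its z is up and its -x axis points from the wheel's axis towards the red pointer.
- pointer_tip (a point): tip of the red pointer that is fixed to the bridge and sticks out under the wheel's rim: 58 mm from the wheel's axis, 8 mm wide, top at z = 77.5 mm (2.5 mm below the wheel's underside). Nothing of the jig but the wheel stands higher than this
- wheel_centre (a point): centre of the black knurled wheel, on its upright axis, half-way up its rim (z = 91 mm). Wheel: 79 mm across the knurls (24 upright ribs, 2.5 mm proud, with rounded ends), 22 mm thick, from z = 80 to 102 mm, brass boss 22 mm across to z = 105 mm. It stays at this height and turns on its axis only
- mark_end (a point): outer end of the white line on the wheel's top face (z = 102 mm, 37.5 mm from the axis); the line runs radially and down the rim
- knurled_wheel (a joint): angle of the wheel in rad, growing counter-clockwise seen from above (loosening). 0 is fully tight with the mark at the pointer (end stop); the mark is at the pointer again at 6.283 (first time) and at 12.566 (second time); end stop at 14.6. Starts between 2.5 and 5.0. Stiff (about 0.04 N m friction), stays where it is left. Its screw lifts the pressure pad by 0.5 mm per rad
- harmonica: finished harmonica, loose, standing in the jig's cradle under the pressure pad (26 x 122 x 34 mm); origin at the centre of its underside
- cover_plate: the loose perforated metal cover plate behind the jig (20 x 150 x 8 mm); a bystander to leave alone; origin at the centre of its underside
- comb: loose black reed comb left of the jig (26 x 152 x 14 mm), a bystander to leave alone; origin at the centre of its underside. It lies in front of the fixed stack of wooden trays, which a gripper's body must keep clear of: about 0.2 m high, beyond x = 0.57 m, between y = -0.17 and 0.12 m
- eraser: the loose eraser left of the jig (23 x 56 x 13 mm); a bystander to leave alone; origin at the centre of its underside
- dropper: the loose clear dropper bottle left of the jig (25 mm across, 84 mm tall); a bystander to leave alone; origin at the centre of its underside
- tin_brass: the loose shallow tin of brass reeds at the left (89 mm across, 17 mm tall); a bystander to leave alone; origin at the centre of its underside

How it is judged:
On the way, in this order (a step that is already met when the one before it is completed fails the run):
1. the mark comes round to the pointer for the first time (value of joint knurled_wheel above 6.283 rad), for 0.05 s.
2. the mark comes to the pointer for the second time (value of joint knurled_wheel above 12.2664 rad), for 0.05 s.
At the end, for the whole second after the job is handed in: the wheel rests at its second arrival at the pointer (joint 12.566 within 0.3 rad, about 17 degrees), and the harmonica is within 10 mm of where it stood (value of joint knurled_wheel between 12.2664 and 12.8664 rad and velocity of joint knurled_wheel between -0.05 and 0.05 rad/s and distance of harmonica from where it was at the start of the episode below 0.01 m); the robot touches nothing.
It fails at once if the wheel is pinched or pressed hard (over 35 N between fingers and wheel) (contact force between the fingers and knurled_wheel above 35 N).
It fails at once if the harmonica is lifted or moved by more than 10 mm (distance of harmonica from where it was at the start of the episode above 0.01 m).
It fails at once if a bystander (cover plate, comb, eraser, dropper or tin) is moved or lifted by more than 15 mm (distance of any of cover_plate, comb, eraser, dropper, tin_brass from where it was at the start of the episode above 0.015 m).
It also fails if it takes over 58 s, if anything falls off the work surface, if the arm or the gripper's body presses on something with over 40 N, if the wrist force passes 120 N, or if a joint passes its speed limit or range.

### The arm

A 6-joint arm with a two-finger parallel gripper is mounted at the origin on a cart in front of the work surface, level with it; the furniture and walls round the work are solid. World frame = base frame: x ahead of the robot, y to its left, z up, the work surface at z = 0. Lengths are in m, angles in rad, forces in N, time in s.
With the tool pointing down it reaches from about 0.375 to 0.975 m from the base axis. Payload 3.8 kg.
Tool frame: the origin (TCP) lies at the very end of the fingers, on their centre line; the grasp point (between the pads) lies 19 mm behind it; z points along the fingers, y is the direction in which the jaws open and shut (so a half turn about z gives the same grasp; the last joint's range is limited). The gripper opens to 88 mm and grips with 3 to 60 N. Pads are 18 mm wide; open, the fingers measure 123 mm over their backs; the gripper's body (75 mm by 187 mm) begins 45 mm behind the grasp point.
Start: joints at [1.106, 0.264, 1.604, -0, 1.274, -0.037], TCP at [0.28, 0.614, 0.239] pointing down, gripper open.
Joint ranges: [-2.63, 2.63], [-0.94, 2.18], [0.31, 2.57], [-1.31, 4.45], [0, 2.66], [-2.55, 2.55]. Speed limits (rad/s): [2.57, 2.57, 3.14, 3.14, 3.14, 3.14].

### API

Orientations are given as a rotation vector (axis times angle).
In Python, from station import env gives the robot as it stands.
- The arm moves only by the tool move_arm, never from a script. Its argument "motion" is a list of rows, each a list of 3 entries, a list of its own where there are three numbers: the shift along the world's x, y, z in mm, then the turn, a rotation vector about the world's x, y, z in rad, then the finger opening in mm, from 0 to 88.1. A call has 1 to 10 rows; each row is the pose to reach, as a shift and turn from the pose commanded when the call began; what a row does not reach only later rows make up. A row lasts 1/10 s, in which the tool goes at most 50 mm and 8.59 degrees, less where a joint would pass 70% of its speed; a pose out of reach is approached as far as the arm can. A call with a gripper value outside its range is refused whole. The fingers move at their own pace and stop on an object; "squeeze" is the grip in N (left out, the last holds). Time passes only in rows, so rows that repeat a pose let the fingers close. It gives the time, the measured TCP pose, the force and the opening at its end, in the units of the state.
- env.get_obs(): the state, without advancing time (a new reading comes with each control period).
- env.snapshot(name): name is "side" or "top" or "wrist"; returns the picture (420x560x3 uint8, blue, green, red); there is no depth.
- env.calibration(name): a dict with "camera_matrix" (3x3 intrinsics, pixels), "R" (3x3) and "t" (3): a world point X has camera coordinates R X + t. Camera axes: x right, y down, z forward; pixel columns grow to the right and rows downward; lengths in m; the calibration is good to about 2 mm. A picture is of the moment at which its call begins: read the wrist's pose just before it. calibration takes no time and is no camera call; for the wrist camera it gives the pose at the moment of the call.
- env.sign_off(): hands the job in, once; it reports no verdict.
The state is a dict: "t": time; "joint_pos": joint angles; "joint_vel": joint speeds; "joint_torque": joint torques, N m; "position": TCP position; "tcp_rot": TCP orientation; "force": force on the tool from outside, world axes, zero at the start; "wrist_torque": the same for the moment, N m; "grip_width": finger opening in m.
Only numpy, scipy, OpenCV 4.12 (cv2) and the standard library are available. Lean on these libraries where they do the work, as an engineer would, in place of code of your own. Each camera call takes 0.05 s, during which the arm holds its last target.

## Working session

There is one attempt and no reset: what is moved stays moved. The work goes in short steps, Python scripts to look and compute and a tool call to move; the robot and the scene stay as the last step left them, time stands still between calls to the robot, and variables do not carry over. Pictures are saved under pics/ and viewed, and the job is handed in when it is done.

Besides the shell and the picture viewer there is one more tool, called after "Request:" as name(argument=value, ...), one argument or row to a line, values as JSON. move_arm: Moves the arm, as the interface text tells. Its arguments: {"type":"object","properties":{"motion":{"type":"array","items":{"type":"array"}},"squeeze":{"type":"number"}},"required":["motion"]}

```bash
mkdir -p pics; ls; python3 - <<'E'
from station import env
import cv2
o=env.get_obs();print(o)
for n in("side","top","wrist"):
    c=env.calibration(n);print(n,c)
    cv2.imwrite(f"pics/{n}0.png",env.snapshot(n))
E
```

```text
pics
{'t': 0.0, 'joint_pos': array([ 1.10609932e+00,  2.64743968e-01,  1.60536102e+00,  2.19412106e-06,
        1.27369460e+00, -3.69116191e-02]), 'joint_vel': array([-0.00114414,  0.00045472, -0.0019162 ,  0.00066241,  0.0001399 ,
        0.0012484 ]), 'joint_torque': array([-2.29118254e-03, -5.02112603e+01, -3.56871951e+01,  7.25178584e-02,
        2.93620722e-02, -1.75826654e-04]), 'position': array([0.27972   , 0.61353849, 0.2374012 ]), 'tcp_rot': array([-0.6667356 , -3.06946296,  0.00335677]), 'force': array([ 0.92894709,  0.07706108, -0.58557321]), 'wrist_torque': array([-0.03160411,  0.0137716 ,  0.02128059]), 'grip_width': 0.08821586650563314}
side {'camera_matrix': array([[403.96656023,   0.        , 276.9073697 ],
       [  0.        , 403.96656023, 211.05552305],
       [  0.        ,   0.        ,   1.        ]]), 'R': array([[ 0.82661973, -0.56251558, -0.01661471],
       [-0.26254229, -0.35935722, -0.89550764],
       [ 0.49776638,  0.74460635, -0.44473589]]), 't': array([-0.50569827,  0.16956152,  0.70961668])}
top {'camera_matrix': array([[444.17874841,   0.        , 278.44967235],
       [  0.        , 444.17874841, 208.8738799 ],
       [  0.        ,   0.        ,   1.        ]]), 'R': array([[-0.00373144, -0.9998093 ,  0.01916878],
       [-0.9990544 ,  0.0028969 , -0.04338099],
       [ 0.04331719, -0.01931253, -0.99887469]]), 't': array([-0.11345827,  0.50868002,  1.05347123])}
wrist {'camera_matrix': array([[352.50624653,   0.        , 277.60948555],
       [  0.        , 352.50624653, 207.82762649],
       [  0.        ,   0.        ,   1.        ]]), 'R': array([[ 0.41405791,  0.91024982, -0.00114556],
       [ 0.8661355 , -0.39360336,  0.30803523],
       [ 0.27993811, -0.12853664, -0.95137426]]), 't': array([-0.67470333, -0.04213417,  0.38986371])}
```

View pics/side0.png

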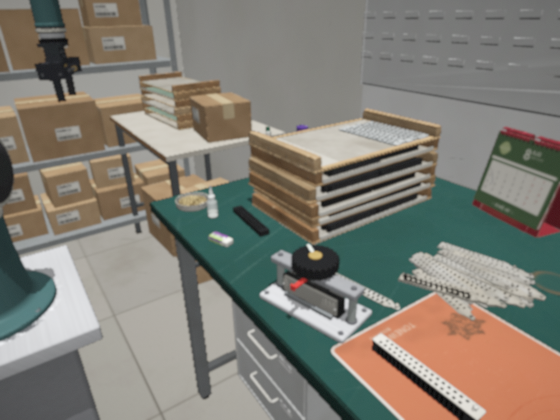

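View pics/top0.png

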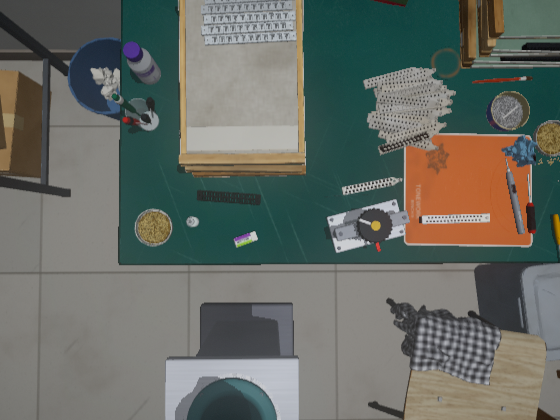

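View pics/wrist0.png

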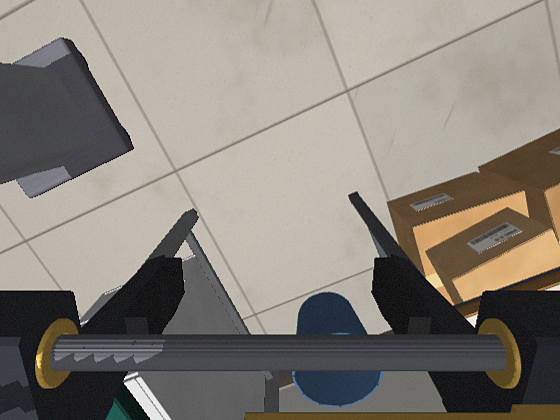

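The top view shows the wheel at about (375,225), the red pointer at (379,247), and the white mark to its left. The side view shows the wheel at about (316,261) with the mark pointing away from the camera. Next I'll measure them.

```bash
cat > h.py <<'E'
import numpy as np, cv2
from station import env
def ray(n,px,z):
    c=env.calibration(n);K=c["camera_matrix"];R=np.array(c["R"]);t=np.array(c["t"])
    d=R.T@np.linalg.solve(K,[px[0],px[1],1]);o=-R.T@t
    return o+d*(z-o[2])/d[2]
def proj(n,X):
    c=env.calibration(n);p=c["camera_matrix"]@(c["R"]@np.array(X)+c["t"]);return p[:2]/p[2]
E
python3 - <<'E'
from h import *
im=cv2.imread("pics/top0.png");s=cv2.imread("pics/side0.png")
a=cv2.resize(im[185:265,315:425],None,fx=7,fy=7,interpolation=cv2.INTER_CUBIC)
b=cv2.resize(s[230:340,250:380],None,fx=6,fy=5,interpolation=cv2.INTER_CUBIC)
cv2.imwrite("pics/topc.png",a);cv2.imwrite("pics/sidec.png",b)
for n,i,zb,zp in(("top",im,.105,.0775),("side",s,.105,.0775)):
    hsv=cv2.cvtColor(i,cv2.COLOR_BGR2HSV)
    roi=np.zeros(i.shape[:2],np.uint8)
    if n=="top": roi[200:255,340:402]=255
    else: roi[235:300,270:350]=255
    br=cv2.inRange(hsv,(12,100,100),(30,255,255))&roi
    rd=(cv2.inRange(hsv,(0,150,90),(8,255,255))|cv2.inRange(hsv,(172,150,90),(180,255,255)))&roi
    for m,z in((br,zb),(rd,zp)):
        ys,xs=np.nonzero(m);print(n,len(xs),xs.mean(),ys.mean(),xs.min(),xs.max(),ys.min(),ys.max(),ray(n,(xs.mean(),ys.mean()),z))
E
```

```text
top 80 375.3875 225.25 371 380 221 230 [ 0.46767071 -0.32606897  0.105     ]
top 28 377.75 246.25 376 380 242 250 [ 0.4205254  -0.33734203  0.0775    ]
side 151 314.42384105960264 249.58940397350995 302 322 235 259 [ 0.4751936  -0.31372683  0.105     ]
side 86 298.4651162790698 283.1511627906977 291 306 278 289 [ 0.42126398 -0.3420173   0.0775    ]
```

View pics/topc.png

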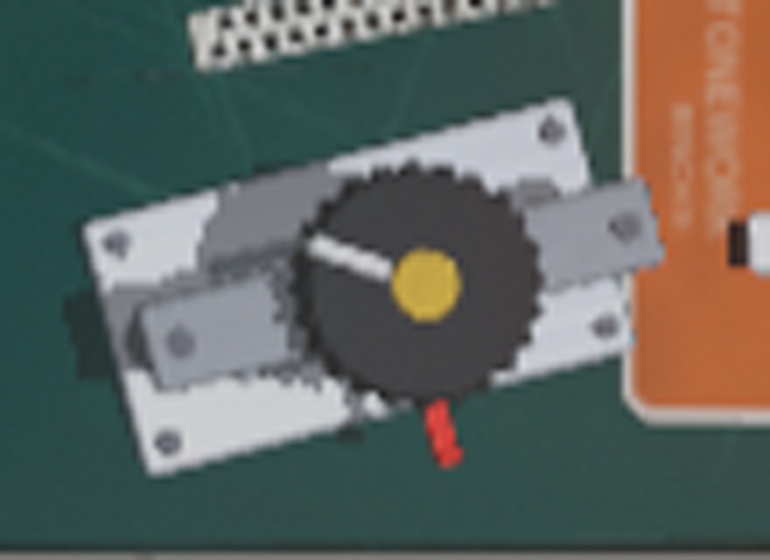

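View pics/sidec.png

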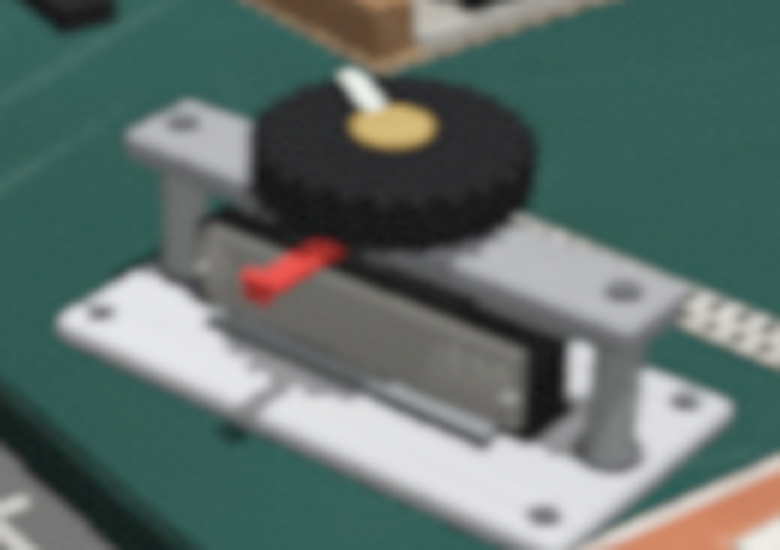

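Request:
move_arm(
  motion=[
    [[20,-50,0],[0,0,-0.1],0],
    [[40,-98,0],[0,0,-0.2],0],
    [[60,-145,0],[0,0,-0.3],0],
    [[80,-190,0],[0,0,-0.4],0],
    [[100,-235,0],[0,0,-0.5],0],
    [[115,-280,0],[0,0,-0.6],0],
    [[130,-328,0],[0,0,-0.7],0],
    [[145,-375,0],[0,0,-0.8],0],
    [[150,-424,0],[0,0,-0.9],0],
    [[150,-472,0],[0,0,-1.0],0],
  ],
  squeeze=10,
)

```text
t: 1.15
position: [0.4303, 0.1401, 0.2386]
tcp_rot: [2.062, 2.37, 0.0]
force: [0.4, 0.5, 0.3]
grip_width: 0.0102
```

```bash
python3 - <<'E'
from h import *
# side view: mark, boss clicks; top likewise
c=ray("top",(375.6,225.5),.105);p=ray("top",(379.6,251),.0775);m=ray("top",(359.5,219.7),.102)
cs=ray("side",(315.8,255.4),.105);ps=ray("side",(293.0,288.5),.0775);ms=ray("side",(307.5,244.5),.102)
for c,p,m in((c,p,m),(cs,ps,ms)):
    a=np.arctan2(*(p-c)[1::-1]);b=np.arctan2(*(m-c)[1::-1]);print(c,p,m,np.linalg.norm((p-c)[:2]),np.linalg.norm((m-c)[:2]),a,b,(b-a)%6.283)
o=env.get_obs();print(o["t"],o["position"],o["tcp_rot"],o["joint_pos"])
E
```

```text
[ 0.46712057 -0.32653027  0.105     ] [ 0.40983776 -0.34138355  0.0775    ] [ 0.48002623 -0.29181056  0.102     ] 0.05917719721442764 0.03704071232672285 -2.887882845760149 1.2149131810201235 4.102796026780272
[ 0.46587812 -0.32874129  0.105     ] [ 0.40631968 -0.34798095  0.0775    ] [ 0.47904467 -0.2904608   0.102     ] 0.06258891730351378 0.04048153231514885 -2.8291360344805856 1.239521967574524 4.068658002055109
1.15 [0.43026226 0.14013253 0.23861938] [2.06172799e+00 2.36988088e+00 1.60012692e-04] [ 2.60012016e-01 -1.68549194e-01  2.05602283e+00 -2.93249881e-04
  1.25380751e+00  1.21256438e-01]
```

Request:
move_arm(
  motion=[
    [[0,-49,0],[0,0,-0.07],0],
    [[0,-98,0],[0,0,-0.14],0],
    [[0,-147,0],[0,0,-0.14],0],
    [[0,-196,0],[0,0,-0.14],0],
    [[-5,-245,0],[0,0,-0.14],0],
    [[-15,-292,-10],[0,0,-0.14],0],
    [[-27,-338,-20],[0,0,-0.14],0],
    [[-40,-385,-30],[0,0,-0.14],0],
    [[-55,-430,-38],[0,0,-0.14],0],
    [[-65,-468,-38],[0,0,-0.14],0],
  ],
)

```text
t: 2.15
position: [0.3629, -0.3272, 0.1991]
tcp_rot: [-2.218, -2.221, 0.0]
force: [0.5, -0.0, -0.4]
grip_width: 0.0006
```

```bash
python3 - <<'E'
from h import *
o=env.get_obs();print(o["t"],o["position"],o["tcp_rot"],o["joint_pos"],o["force"],o["grip_width"])
s=env.snapshot("side");w=env.snapshot("wrist")
cv2.imwrite("pics/s1.png",s);cv2.imwrite("pics/w1.png",w)
print(proj("side",o["position"]),proj("wrist",o["position"]),proj("wrist",[.4667,-.3275,.105]))
E
```

```text
2.15 [ 0.3628877  -0.32721614  0.1991023 ] [-2.21772411e+00 -2.22149870e+00  4.19182633e-04] [-7.84548792e-01 -6.12887964e-02  2.03532251e+00 -2.90051711e-04
  1.17014589e+00 -7.86135888e-01] [ 0.48602579 -0.04453052 -0.40851168] 0.0006400201190257807
[258.83055966 220.88441094] [276.70313565 271.13601856] [421.6458739  208.59871662]
```

View pics/s1.png

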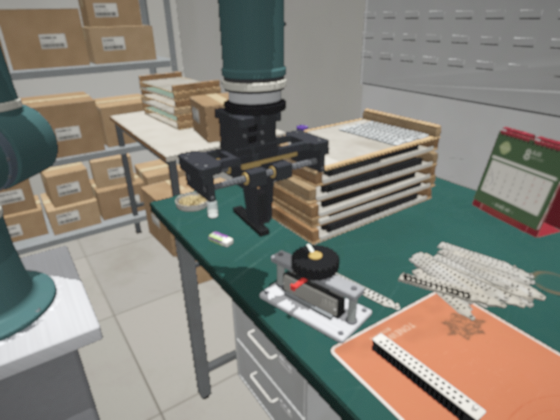

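View pics/w1.png

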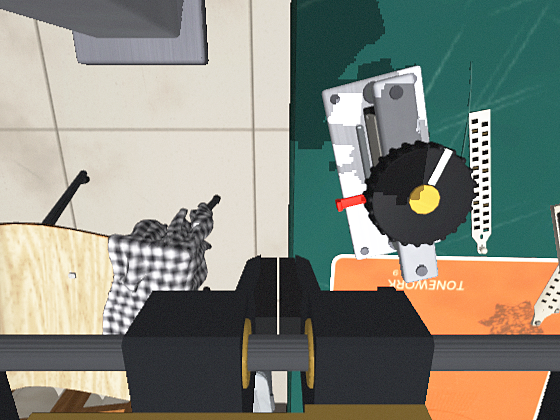

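The wrist view shows the wheel at (420,195) with its boss at (425,199), the mark pointing up and to the right, and the red pointer at left (352,203). The closed fingertip is at about (280,262). I'll descend in front of the wheel.

Request:
move_arm(
  motion=[
    [[0,0,-40],[0,0,0],0],
    [[0,0,-80],[0,0,0],0],
    [[0,0,-112],[0,0,0],0],
    [[15,0,-112],[0,0,0],0],
    [[25,0,-112],[0,0,0],0],
    [[30,0,-112],[0,0,0],0],
    [[30,0,-112],[0,0,0],0],
  ],
)

```text
t: 2.95
position: [0.3979, -0.327, 0.0912]
tcp_rot: [2.213, 2.223, 0.001]
force: [-0.2, 0.6, -0.4]
grip_width: 0.0006
```

```bash
python3 - <<'E'
from h import *
o=env.get_obs();print(o["t"],o["position"],o["force"],o["grip_width"])
s=env.snapshot("side");w=env.snapshot("wrist")
cv2.imwrite("pics/s2.png",cv2.resize(s[200:340,220:380],None,fx=5,fy=4));cv2.imwrite("pics/w2.png",w)
p=o["position"]
print(proj("wrist",p),proj("wrist",p+[.01,0,0]),proj("wrist",[.4667,-.3275,.105]))
hsv=cv2.cvtColor(w,cv2.COLOR_BGR2HSV);m=cv2.inRange(hsv,(20,100,100),(32,255,255));m[:,:300]=0
n,l,st,ce=cv2.connectedComponentsWithStats(m)
for i in range(1,n):
    if st[i][4]>100:print(st[i],ce[i],ray("wrist",ce[i],.105))
E
```

```text
2.95 [ 0.39785524 -0.32698943  0.09124569] [-0.2160315   0.58781007 -0.36424675] 0.0005763620414805349
[281.1894701  278.84009555] [302.84675766 278.90885823] [443.29701345 296.6087633 ]
[ 415  262   53   47 1855] [441.21994609 284.97088949] [ 0.46498198 -0.3218975   0.105     ]
[305 319   9  70 384] [309.86197917 354.00260417] [ 0.41087397 -0.3573623   0.105     ]
[ 300  404  131   16 1755] [364.87122507 412.14301994] [ 0.43848442 -0.3913021   0.105     ]
```

View pics/s2.png

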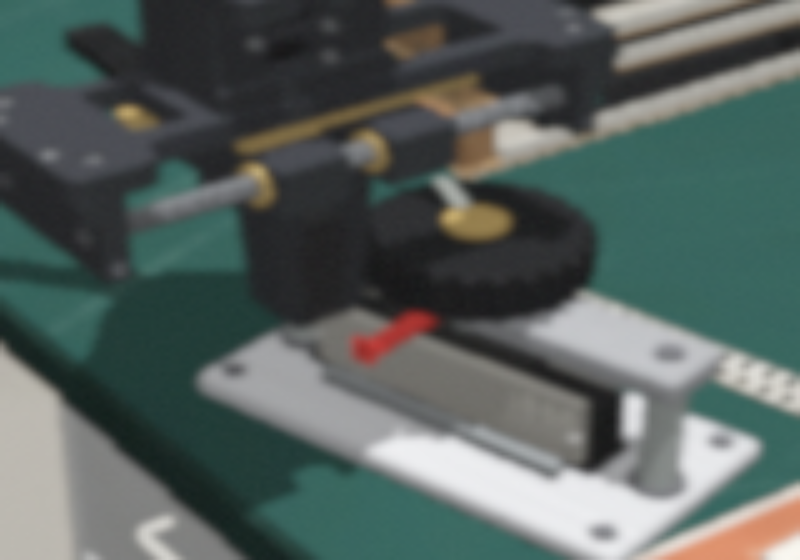

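View pics/w2.png

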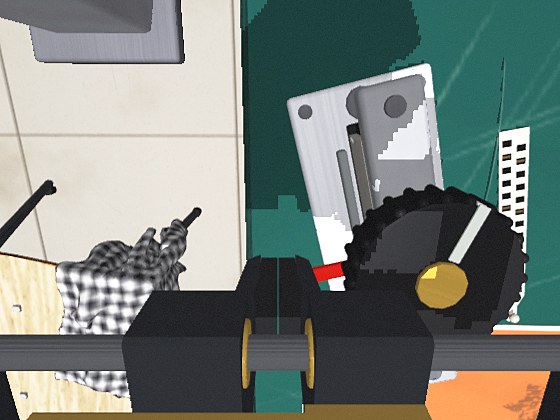

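Request:
move_arm(
  motion=[
    [[6,0,0],[0,0,0],0],
    [[10,0,0],[0,0,0],0],
    [[12,0,0],[0,0,0],0],
    [[14,0,0],[0,0,0],0],
    [[14,0,0],[0,0,0],0],
  ],
)

```text
t: 3.55
position: [0.4092, -0.3259, 0.0887]
tcp_rot: [-2.218, -2.225, 0.0]
force: [-0.2, -0.1, -1.0]
grip_width: 0.0003
```

Request:
move_arm(
  motion=[
    [[2,0,0],[0,0,0],0],
    [[3,0,0],[0,0,0],0],
    [[4,0,0],[0,0,0],0],
    [[4,0,0],[0,0,0],0],
  ],
)

```text
t: 3.95
position: [0.4131, -0.3258, 0.0887]
tcp_rot: [-2.218, -2.225, 0.0]
force: [-0.5, -0.3, -0.3]
grip_width: 0.0006
```

Request:
move_arm(
  motion=[
    [[1,0,0],[0,0,0],0],
    [[2,0,0],[0,0,0],0],
    [[3,0,0],[0,0,0],0],
    [[3,0,0],[0,0,0],0],
  ],
)

```text
t: 4.35
position: [0.4137, -0.3257, 0.0884]
tcp_rot: [-2.214, -2.223, 0.005]
force: [-9.0, -1.4, 4.4]
grip_width: 0.0003
```

```bash
cat > path.py <<'E'
import numpy as np
def path(cx=466.2,cy=-326.,hx=13,hy=9,R=37.,step=5,start=(415.7,-326.5)):
    P=[np.array(start)]
    # corner arcs: k=0: contact normal angle pi..3pi/2 etc
    pts=[]
    for k,(sx,sy) in enumerate([(-1,-1),(1,-1),(1,1),(-1,1)]*2):
        a0=np.pi+k*np.pi/2
        for a in np.linspace(a0,a0+np.pi/2,60): pts.append([cx+sx*hx+R*np.cos(a),cy+sy*hy+R*np.sin(a)])
    pts=np.array([start]+pts);s=np.r_[0,np.cumsum(np.hypot(*np.diff(pts,axis=0).T))]
    q=np.arange(0,s[-1],step)
    return np.c_[np.interp(q,s,pts[:,0]),np.interp(q,s,pts[:,1])]
if __name__=="__main__":
    p=path()
    for i in range(0,90,10):
        print(i,p[i].round(1),[[int(round(v)) for v in d] for d in p[i+1:i+11]-p[i]])
E
python3 path.py
```

```text
0 [ 415.7 -326.5] [[0, -5], [1, -10], [1, -15], [2, -20], [4, -24], [7, -29], [10, -33], [13, -36], [17, -39], [21, -42]]
10 [ 437.1 -368.3] [[5, -2], [9, -3], [14, -4], [19, -4], [24, -4], [29, -4], [34, -4], [39, -4], [44, -4], [49, -3]]
20 [ 486.5 -371.3] [[5, 1], [9, 3], [14, 6], [18, 9], [21, 13], [24, 17], [26, 21], [28, 26], [29, 31], [30, 36]]
30 [ 516.2 -335.8] [[0, 5], [0, 10], [0, 15], [0, 20], [-1, 25], [-2, 30], [-4, 34], [-6, 39], [-9, 43], [-12, 46]]
40 [ 503.8 -289.3] [[-4, 3], [-8, 6], [-13, 7], [-18, 9], [-23, 9], [-28, 9], [-33, 9], [-38, 9], [-43, 9], [-48, 9]]
50 [ 456.1 -280. ] [[-5, 0], [-10, -1], [-15, -2], [-19, -4], [-24, -6], [-28, -10], [-31, -13], [-34, -17], [-36, -22], [-38, -26]]
60 [ 417.8 -306.2] [[-1, -5], [-2, -10], [-2, -15], [-2, -20], [-2, -25], [-2, -30], [-1, -35], [0, -40], [2, -44], [4, -49]]
70 [ 422.  -354.9] [[3, -4], [6, -8], [10, -11], [15, -13], [19, -15], [24, -16], [29, -17], [34, -17], [39, -17], [44, -17]]
80 [ 466.1 -372. ] [[5, 0], [10, 0], [15, 0], [20, 1], [25, 2], [29, 4], [34, 6], [38, 9], [41, 13], [44, 17]]
```

First a short stretch, to see the force and whether the wheel follows.

Request:
move_arm(
  motion=[
    [[0,-5,0],[0,0,0],0],
    [[1,-10,0],[0,0,0],0],
    [[1,-15,0],[0,0,0],0],
    [[2,-20,0],[0,0,0],0],
  ],
)

```text
t: 4.75
position: [0.4156, -0.3454, 0.0881]
tcp_rot: [-2.214, -2.222, 0.004]
force: [-6.8, -1.0, 3.1]
grip_width: 0.0006
```

```bash
cat > look.py <<'E'
import sys
from h import *
tag=sys.argv[1]
o=env.get_obs();print(o["t"],o["position"].round(4),o["force"].round(1))
w=env.snapshot("wrist");cv2.imwrite(f"pics/w{tag}.png",w)
C=np.array([.4660,-.3265,.102])
# white pixels on annulus of wheel top, via wrist calibration, centre corrected by boss
hsv=cv2.cvtColor(w,cv2.COLOR_BGR2HSV)
pc=proj("wrist",[*C[:2],.105]);off=np.array([-2,-11.])
E
python3 look.py 3
```

```text
4.75 [ 0.4156 -0.3454  0.0881] [-6.8 -1.   3.1]
```

View pics/w3.png

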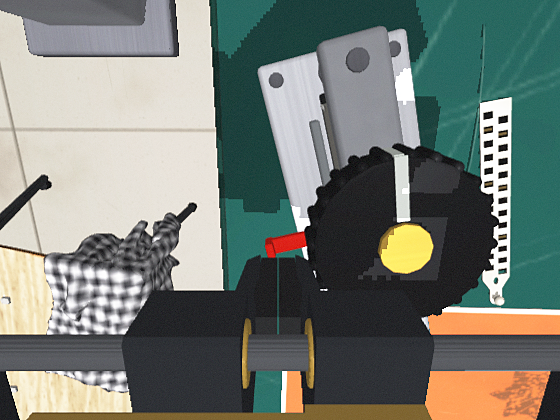

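The wheel follows: the mark swung about 30° counter-clockwise and now points straight up at (400,155), with a force of about 7 N. I'll continue the orbit.

Request:
move_arm(
  motion=[
    [[2,-4,0],[0,0,0],0],
    [[5,-9,0],[0,0,0],0],
    [[8,-13,0],[0,0,0],0],
    [[11,-16,0],[0,0,0],0],
    [[15,-19,0],[0,0,0],0],
    [[19,-22,0],[0,0,0],0],
  ],
)

```text
t: 5.4
position: [0.4358, -0.3695, 0.0885]
tcp_rot: [2.218, 2.225, -0.005]
force: [-3.8, -4.0, -1.1]
grip_width: 0.0005
```

Request:
move_arm(
  motion=[
    [[5,-2,0],[0,0,0],0],
    [[9,-3,0],[0,0,0],0],
    [[14,-4,0],[0,0,0],0],
    [[19,-4,0],[0,0,0],0],
    [[24,-4,0],[0,0,0],0],
  ],
)

```text
t: 5.9
position: [0.4612, -0.3733, 0.0886]
tcp_rot: [2.217, 2.223, -0.002]
force: [-0.8, -4.0, -2.3]
grip_width: 0.0001
```

```bash
python3 look.py 4
```

```text
5.9 [ 0.4612 -0.3733  0.0886] [-0.8 -4.  -2.3]
```

View pics/w4.png

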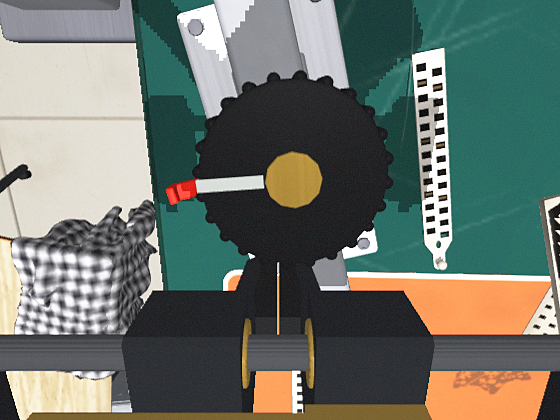

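The mark has almost reached the pointer for the first time: its line ends at (197,186) and the pointer is at (180,193). Force is about 4 N. I'll continue round the far side.

Request:
move_arm(
  motion=[
    [[5,1,0],[0,0,0],0],
    [[10,1,0],[0,0,0],0],
    [[15,1,0],[0,0,0],0],
    [[20,1,0],[0,0,0],0],
    [[25,2,0],[0,0,0],0],
    [[30,3,0],[0,0,0],0],
    [[34,5,0],[0,0,0],0],
    [[38,8,0],[0,0,0],0],
  ],
)

```text
t: 6.75
position: [0.5006, -0.3654, 0.0895]
tcp_rot: [2.215, 2.222, -0.0]
force: [1.6, -7.5, -1.6]
grip_width: 0.0003
```

Request:
move_arm(
  motion=[
    [[4,3,0],[0,0,0],0],
    [[7,7,0],[0,0,0],0],
    [[10,11,0],[0,0,0],0],
    [[12,15,0],[0,0,0],0],
    [[14,20,0],[0,0,0],0],
    [[15,25,0],[0,0,0],0],
    [[16,30,0],[0,0,0],0],
    [[16,35,0],[0,0,0],0],
  ],
)

```text
t: 7.55
position: [0.5199, -0.3293, 0.0903]
tcp_rot: [2.213, 2.218, 0.008]
force: [11.3, -0.8, -2.7]
grip_width: 0.0006
```

```bash
python3 look.py 5
```

```text
7.55 [ 0.5199 -0.3293  0.0903] [11.3 -0.8 -2.7]
```

View pics/w5.png

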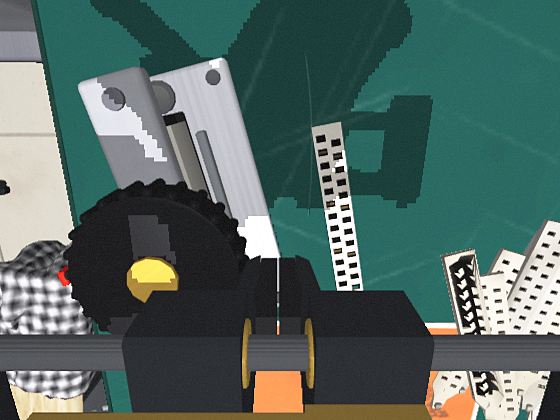

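Force is 11 N. The mark is hidden behind the gripper, as expected at about 8 rad. I'll ease out by 1 mm and continue.

Request:
move_arm(
  motion=[
    [[1,5,0],[0,0,0],0],
    [[1,10,0],[0,0,0],0],
    [[1,15,0],[0,0,0],0],
    [[0,20,0],[0,0,0],0],
    [[-1,25,0],[0,0,0],0],
    [[-3,30,0],[0,0,0],0],
    [[-5,34,0],[0,0,0],0],
    [[-8,38,0],[0,0,0],0],
  ],
)

```text
t: 8.4
position: [0.5084, -0.2901, 0.0896]
tcp_rot: [2.217, 2.224, 0.003]
force: [4.2, 1.9, 2.8]
grip_width: 0.0002
```

Request:
move_arm(
  motion=[
    [[-4,3,0],[0,0,0],0],
    [[-8,6,0],[0,0,0],0],
    [[-12,8,0],[0,0,0],0],
    [[-17,9,0],[0,0,0],0],
    [[-22,10,0],[0,0,0],0],
    [[-27,10,0],[0,0,0],0],
    [[-32,10,0],[0,0,0],0],
  ],
)

```text
t: 9.1
position: [0.4744, -0.2755, 0.0888]
tcp_rot: [-2.214, -2.217, -0.008]
force: [1.8, 14.0, 6.8]
grip_width: 0.0004
```

```bash
python3 - <<'E'
from h import *
s=env.snapshot("side");t=env.snapshot("top")
a=cv2.resize(s[200:340,240:380],(400,400));b=cv2.resize(t[175:265,325:425],(400,360))
b=cv2.copyMakeBorder(b,0,40,0,0,cv2.BORDER_CONSTANT);cv2.imwrite("pics/st6.png",np.hstack([a,b]))
E
python3 look.py 6
```

```text
9.2 [ 0.4729 -0.2762  0.0881] [-0.5 11.9  9.1]
```

View pics/st6.png

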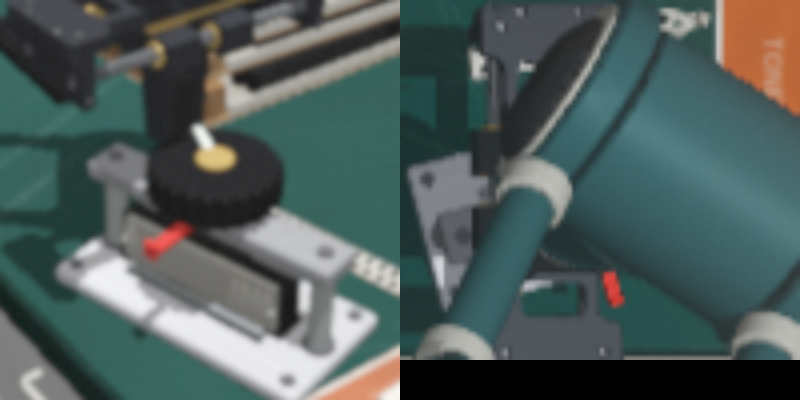

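View pics/w6.png

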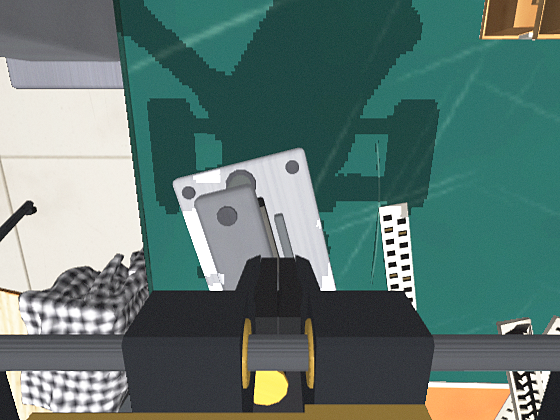

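The side view shows the mark pointing up-left at about (308,245), nearly the same direction as at the start plus one turn, so about 10.4 rad. Force is 12–14 N, so I'll ease out by 1–2 mm and go on.

Request:
move_arm(
  motion=[
    [[-5,1,0],[0,0,0],0],
    [[-10,2,0],[0,0,0],0],
    [[-15,2,0],[0,0,0],0],
    [[-20,2,0],[0,0,0],0],
    [[-25,2,0],[0,0,0],0],
    [[-30,1,0],[0,0,0],0],
    [[-35,0,0],[0,0,0],0],
    [[-40,-2,0],[0,0,0],0],
    [[-44,-4,0],[0,0,0],0],
  ],
)

```text
t: 10.15
position: [0.4297, -0.2841, 0.088]
tcp_rot: [-2.216, -2.223, 0.0]
force: [0.3, 1.3, 0.3]
grip_width: 0.0005
```

```bash
cat > side.py <<'E'
import sys
from h import *
o=env.get_obs();print(o["t"],o["position"].round(4),o["force"].round(1))
s=env.snapshot("side");w=env.snapshot("wrist")
a=cv2.resize(s[220:320,260:360],(400,400),interpolation=cv2.INTER_CUBIC);b=cv2.resize(w,(400,300))
b=cv2.copyMakeBorder(b,0,100,0,0,cv2.BORDER_CONSTANT);cv2.imwrite(f"pics/sw{sys.argv[1]}.png",np.hstack([a,b]))
E
python3 side.py 7
```

```text
10.15 [ 0.4297 -0.2841  0.088 ] [0.3 1.3 0.3]
```

View pics/sw7.png

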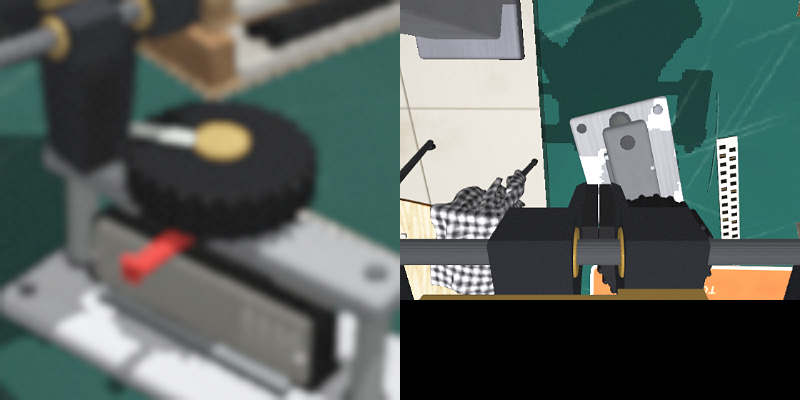

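```bash
python3 - <<'E'
from h import *
c=ray("side",(315.5,255.3),.105);m=ray("side",(293.3,252.),.102)
b=np.arctan2(*(m-c)[1::-1]);print(b,(b+2.86)%6.283+6.283)
E
```

```text
2.126241176592983 11.269241176592985
```

Request:
move_arm(
  motion=[
    [[-4,-5,0],[0,0,0],0],
    [[-7,-9,0],[0,0,0],0],
    [[-10,-13,0],[0,0,0],0],
    [[-12,-18,0],[0,0,0],0],
    [[-14,-22,0],[0,0,0],0],
    [[-15,-27,0],[0,0,0],0],
    [[-15,-31,0],[0,0,0],0],
  ],
)

```text
t: 10.95
position: [0.414, -0.3158, 0.088]
tcp_rot: [-2.215, -2.222, 0.003]
force: [-8.1, 2.1, 0.7]
grip_width: 0.0004
```

```bash
python3 side.py 8
```

```text
10.95 [ 0.414  -0.3158  0.088 ] [-8.1  2.1  0.7]
```

View pics/sw8.png

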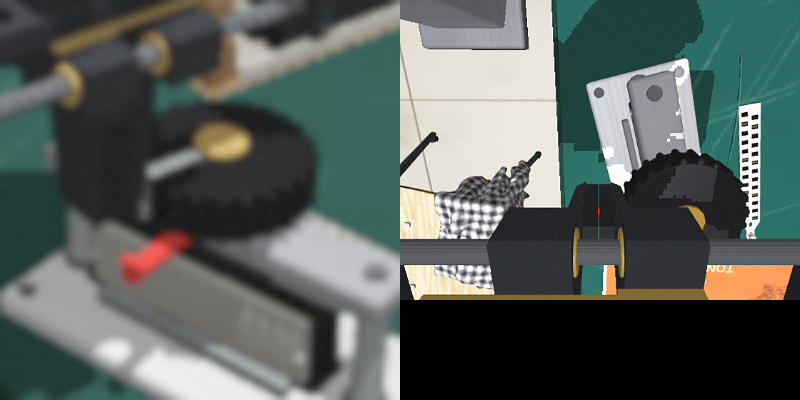

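```bash
python3 - <<'E'
from h import *
for z in(.102,.105):
  c=ray("side",(315.5,255.3),.105);m=ray("side",(296.75,263.25),.102);m2=ray("side",(309.5,259.5),.102)
for q in (m,m2):
  d=(q-c); b=np.arctan2(d[1],d[0]);print(np.linalg.norm(d[:2]),b,(b+2.86)%6.283+6.283)
b=np.arctan2(*(m-m2)[1::-1]);print((b+2.86)%6.283+6.283)
E
```

```text
0.03558055417666001 3.0608190668429955 12.203819066842996
0.012553774001333801 -3.1075308916752302 12.31846910832477
12.141654179313331
```

About 0.36 rad remain, so I'll roll 13 mm more and then back straight off.

Request:
move_arm(
  motion=[
    [[0,-4,0],[0,0,0],0],
    [[0,-8,0],[0,0,0],0],
    [[0,-12,0],[0,0,0],0],
    [[0,-13,0],[0,0,0],0],
    [[-6,-13,0],[0,0,0],0],
    [[-20,-13,0],[0,0,0],0],
    [[-40,-13,0],[0,0,0],0],
    [[-50,-13,40],[0,0,0],0],
    [[-50,-13,85],[0,0,0],0],
    [[-50,-13,112],[0,0,0],0],
  ],
)

```text
t: 12.05
position: [0.3667, -0.3306, 0.2049]
tcp_rot: [2.214, 2.219, -0.0]
force: [0.2, -1.0, 0.4]
grip_width: 0.0008
```

```bash
python3 side.py 9
```

```text
12.05 [ 0.3667 -0.3306  0.2049] [ 0.2 -1.   0.4]
```

View pics/sw9.png

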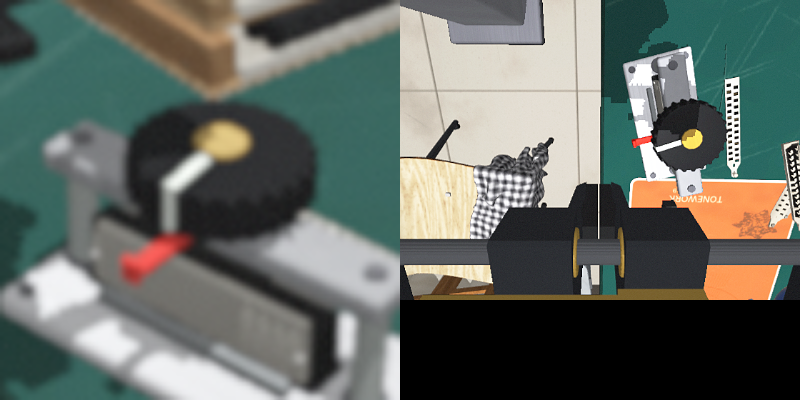

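The mark now runs down the rim at (168,184) in the side crop, just left of the pointer root at (180,240). Next I'll measure the remaining angle in the wrist view.

```bash
python3 - <<'E'
from h import *
w=env.snapshot("wrist");cv2.imwrite("pics/w10.png",cv2.resize(w[120:290,300:470],(595,595),interpolation=cv2.INTER_CUBIC))
c=ray("side",(315.5,255.3),.105);m=ray("side",(302,266),.102)
print("side",np.arctan2(*(m-c)[1::-1])+2.86,np.linalg.norm((m-c)[:2]))
hsv=cv2.cvtColor(w,cv2.COLOR_BGR2HSV)
def cen(m,a,n="wrist"):
    n,l,st,ce=cv2.connectedComponentsWithStats(m);return [(st[i],ce[i].round(1)) for i in range(1,n) if st[i][4]>a]
roi=np.zeros(w.shape[:2],np.uint8);roi[120:290,300:470]=255
print("boss",cen(cv2.inRange(hsv,(18,100,90),(34,255,255))&roi,60))
red=(cv2.inRange(hsv,(0,150,90),(8,255,255))|cv2.inRange(hsv,(172,150,90),(180,255,255)))&roi
print("red",cen(red,30))
E
```

```text
side -0.04619766506479017 0.03434693778178281
boss [(array([396, 182,  29,  29, 674], dtype=int32), array([409.9, 195.6]))]
red [(array([325, 191,  30,  17, 259], dtype=int32), array([338.3, 198.3]))]
```

View pics/w10.png

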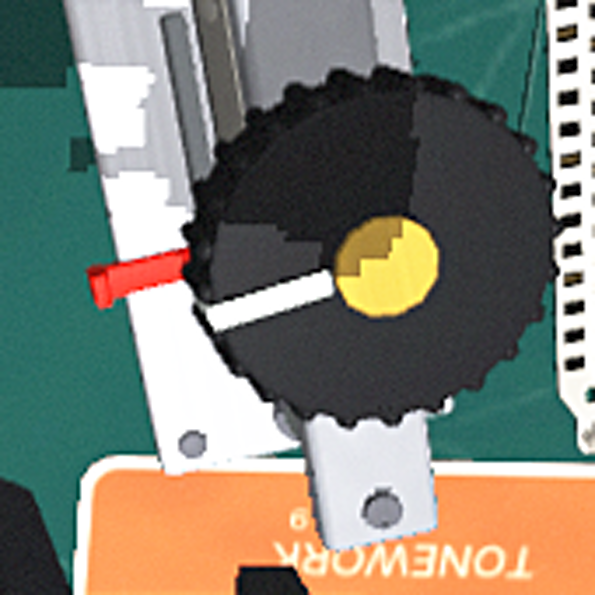

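```bash
python3 - <<'E'
from h import *
f=lambda x,y,z:ray("wrist",(300+x/3.5,120+y/3.5),z)
c=f(387,265,.105);m=f(209,319,.102);p=f(98,289,.0775);r=f(187,261,.0775);i=f(331,283,.102)
g=lambda a,b:np.arctan2(*(b-a)[1::-1])
print(c,np.linalg.norm(m-c),np.linalg.norm((p-c)[:2]),"mark",g(c,m),g(i,m),"ptr",g(c,p),g(r,p))
o=env.get_obs();print(o["t"],o["joint_vel"].round(3))
t=env.snapshot("top")
a=cv2.imread("pics/top0.png");d=np.vstack([a[160:280,120:420],t[160:280,120:420]]);cv2.imwrite("pics/cmp.png",cv2.resize(d,None,fx=2.4,fy=2.4))
E
```

```text
[ 0.46392199 -0.32043026  0.105     ] 0.037552984264262554 0.05690394028776908 mark -2.7910068104213677 -2.8315357001507397 ptr -2.8947533243180392 -2.817075664704407
12.2 [ 0.003  0.039  0.063  0.001 -0.004  0.003]
```

View pics/cmp.png

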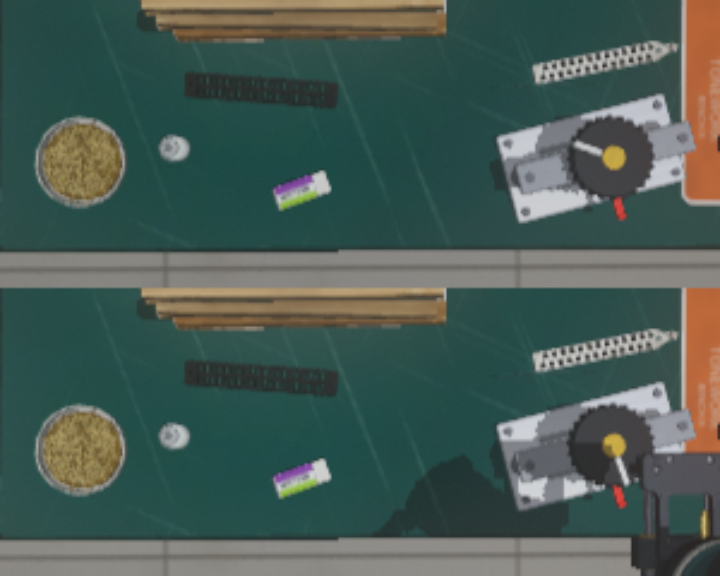

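The mark is lined up with the pointer to within about 0.1 rad, and the bystanders look unmoved. I'm handing in.

```bash
python3 - <<'E'
from station import env
print(env.sign_off(), env.get_obs()["t"])
E
```

```text
the job is handed in; nothing more can be done
the job is handed in; nothing more can be done
```

I rolled the wheel counter-clockwise with the closed fingertip orbiting the outside of its rim, from about 4.1 rad to its second arrival at the pointer. I then backed the fingertip off, raised it clear and handed the job in; `sign_off` gives no verdict.

- **Alignment:** the views disagree a little but are all inside the 0.3 rad tolerance. The side view put the mark 0.05 rad short of the pointer. The wrist view put it between 0.01 rad short and 0.10 rad past, depending on which points I used. The top view shows mark and pointer in line.
- **Force:** readings at the end of each move peaked at about 14 N (limit 35 N). I did not read the force in between.
- **Turn count:** the gripper hid the mark for part of the second turn. I took the count from the distance rolled, and the side view showing the mark near its starting direction agreed with it (about 10.4 rad).
- **Everything else:** before and after top views show the bystanders and the jig unmoved. I only checked the harmonica by eye in the side views, where it still stood in the clamp. Handed in at about 12 s of the 58 s allowed.

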